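# Tighten a castle nut, bring its slot to the cotter hole and lock it with the pin

### The job

Tighten the castle nut clockwise until it is snug (its pointer meets the raised index rib on the plate and it suddenly turns harder), then turn it a little further, only until a slot lines up with the cross hole of the stub axle. Then pick up the lock pin and push its shank through that slot and hole until its nose is up against the nut, let go of it and leave it there. Leave the grease tin and the ball bearing where they are.

Things in the scene. Friction and masses are not known exactly. Their poses are not given: they have to be found in the camera images.
- castle_nut (a joint): angle of the castle nut, rad, growing clockwise seen from above; starts -1.25 to -0.80. 0 = snug: pointer at the index rib. Below 0 it turns easily (0.08 N m); above 0 it drags its washer (0.3 N m). It stays where left, stops dead at 0.95, does not move up or down. The wanted alignment lies between 0.35 and 0.75; alignments below 0 do not count.
- nut_center (a point): steel castle nut: point on its upright axis, half-way up the hexagon, 45 mm above the worktop; turns with the nut. Hexagon 46 mm across flats, 34 to 55 mm up: grip it across two flats. Crown above, 41 mm across, to 67 mm, with six slots 10 mm wide, open at the top, at the middles of the flats: 0, 60, 120... degrees from this x axis (which is normal to a flat).
- nut_pointer (a point): outer end of the pointer tab on the edge of the nut's flange (62 mm across, 30 to 34 mm above the worktop, below the hexagon); 40 mm from the axis, 32 mm above the worktop
- index_rib (a point): outer top end of the upright index rib on the plate, 4 mm wide, from 41 to 58 mm from the nut's axis, up to 33 mm above the worktop; the nut is snug when its pointer points at it
- cotter_hole (a point): centre of the cross hole in the fixed steel stub axle (30 mm across, upright through the nut, top at 74 mm), 60.5 mm above the worktop, on the nut's axis. 9 mm wide, 8 mm high, along this x axis, open at both ends; a thin light line on the axle's end shows its direction, which differs from start to start. Aligned: a nut slot, best the nut's x axis, lies along this x axis.
- hub_plate: fixed grey square plate, 130 x 130 x 12 mm, that carries axle and nut at its centre; origin at the centre of its underside on the worktop. Boss 68 mm across up to 27 mm; screw heads at the corners up to 20 mm; the index rib on its -x side (towards the robot).
- pin_grip (a point): loose lock pin, 60 g: centre of its upright bright metal grip block, 24 long (x) x 12 thick (y, grip across this) x 28 mm high (z), 14 mm above the worktop as it lies. From its foot along +x: nose 14 wide, 8 high, 12 to 26 mm from this point, then the shank, 5 mm thick, 26 to 86 mm, its axis 11.5 mm below this point. Left or right of the plate, shank roughly away from the robot.
- pin_home (a point): point on the axis of the pin's shank, 47 mm along +x from the grip block's centre and 2.5 mm above the pin's underside; it lies at the centre of the cross hole when the pin is in with its nose up against the nut's crown. x axis along the shank towards the rounded tip (39 mm on).
- bearing_mid (a point): bystander: centre of a loose ball bearing, 48 mm across, 14 mm high, lying on the side where the pin is not
- tin_mid (a point): bystander: centre of a loose flat grease tin, 65 mm across, 32 mm high, behind and to the left of the plate
Not all that is in view belongs to the job. Of the things that look like the hub_plate, the larger one is meant.

How it is judged:
By the outcome, as a careful person would: the job done as asked, in the order asked, and still so for the second after the job is handed in, with the robot touching nothing.
It also fails if it takes over 58 s, if anything falls off the work surface, if the arm or the gripper's body presses on something with over 40 N, if the wrist force passes 120 N, or if a joint passes its speed limit or range.

### The arm

A 6-joint arm with a two-finger parallel gripper is mounted at the origin on a cart in front of the work surface, level with it; the furniture and walls round the work are solid. World frame = base frame: x ahead of the robot, y to its left, z up, the work surface at z = 0. Lengths are in m, angles in rad, forces in N, time in s.
With the tool pointing down it reaches from about 0.35 to 0.975 m from the base axis. Payload 4.9 kg.
Tool frame: the origin (TCP) lies between the finger pads; the fingertips stand 25 mm ahead of it and the grasp point (between the pads) lies 6 mm ahead of it; z points along the fingers, y is the line along which they close (so a half turn about z gives the same grasp; the last joint's range is limited). The gripper opens to 85 mm and grips with 20 to 120 N. Pads are 22 mm wide; open, the fingers measure 114 mm over their backs; the gripper's body (76 mm by 85 mm) begins 54 mm behind the grasp point. The pads swing forward as they close: fully open they stand 13 mm farther back than shut.
Start: joints at [-1.293, 0.053, 1.613, -0, 1.476, -0.119], TCP at [0.242, -0.576, 0.256] pointing down, gripper open.
Joint ranges: [-3.01, 3.01], [-1.01, 2.22], [0.06, 2.58], [-1.02, 4.17], [0.09, 2.62], [-3.14, 3.14]. Speed limits (rad/s): [2.57, 2.57, 3.14, 3.14, 3.14, 3.14].

### API

Orientations are given as a unit quaternion [w, x, y, z].
In Python, from plant import manip gives the robot as it stands.
- The arm moves only by the shell command python3 -m inch 'ROWS'. ROWS is JSON, a list of rows, each a list of 3 entries, a list of its own where there are three numbers: the shift along the tool's x, y, z in m, then the turn, a rotation vector about the tool's x, y, z in rad, then the opening, from 0 (shut) to 1 (fully open). A call has 1 to 8 rows; each row shifts and turns the commanded pose from where the row before left it, along the tool's axes as they then stand; what a row does not reach is not made up. A row lasts 1/10 s, in which the tool goes at most 50 mm and 8.59 degrees, less where a joint would pass 70% of its speed; a pose out of reach is approached as far as the arm can. A call with a gripper value outside its range is refused whole. The fingers move at their own pace and stop on an object; the grip force is fixed at half the most. Time passes only in rows, so rows that do not move let the fingers close. It gives the time, the measured TCP pose, the force, the opening and the grip force at its end, in the units of the state.
- manip.state(): the state, without advancing time (a new reading comes with each control period).
- manip.grab_frame(name): name is "side" or "top" or "wrist"; returns (picture, depth): 480x640x3 uint8, red, green, blue; 480x640 float32, m along the optical axis (not along the pixel's ray), 0 where there is no reading.
- manip.camera_params(name): a dict with "camera_matrix" (3x3 intrinsics, pixels), "rvec" (rotation vector, rad) and "tvec" (3), from world to camera coordinates, as OpenCV has them. Camera axes: x right, y down, z forward; pixel columns grow to the right and rows downward; lengths in m; the calibration is good to about 2 mm. A picture is of the moment at which its call begins: read the wrist's pose just before it. camera_params takes no time and is no camera call; for the wrist camera it gives the pose at the moment of the call.
- manip.job_done(): hands the job in; it is judged then, once.
Trained networks look in the newest picture that a camera, given by its name, has taken for a name from the list of things; names that differ only in an ending like _2 or _b are one class to them, and where a whole thing is asked for, a point or a joint stands for the part that bears it (a point fixed in the world has none). Each returns a list of dicts, best first, with "score" (0 to 1); they miss things now and then, are a little off and sometimes report something else, mostly with a low value. They report only what shows in the picture. A call takes as long as a camera call. They do not tell look-alikes from the thing itself.
- manip.look_for(camera, label): "point" ([x, y, z] in m, in world coordinates, good to about 4 mm: the middle of the surface that is visible of it).
The state is a dict: "time": time; "joint_pos": joint angles; "joint_vel": joint speeds; "joint_efforts": joint torques, N m; "tool_pos": TCP position; "tool_rot": TCP orientation; "contact_force": force on the tool from outside, world axes, zero at the start; "ft_torque": the same for the moment, N m; "gripper_width": opening from 0.0 (shut) to 1.0 (fully open); "grasp_force": force on a finger pad.
Only numpy, scipy, OpenCV 4.12 (cv2) and the standard library are available. Lean on these libraries where they do the work, as an engineer would, in place of code of your own. Each camera call takes 0.05 s, during which the arm holds its last target. There are 200 camera calls.

## Working session

There is one attempt and no reset: what is moved stays moved. The work goes in short steps, Python scripts to look and compute and a shell command to move; the robot and the scene stay as the last step left them, time stands still between calls to the robot, and variables do not carry over. Pictures are saved under pics/ and viewed, at most 13 in all, crops included, and the job is handed in when it is done.

```bash
ls; mkdir -p pics
cat > h.py <<'E'
import numpy as np,cv2
from plant import manip
from scipy.spatial.transform import Rotation as R
def cam(n):
    p=manip.camera_params(n);return np.array(p["camera_matrix"]),R.from_rotvec(np.ravel(p["rvec"])).as_matrix(),np.ravel(p["tvec"])
def proj(n,P):
    K,r,t=cam(n);c=r@np.array(P)+t;return (K@c/c[2])[:2]
def atz(n,u,v,z):
    K,r,t=cam(n);o=-r.T@t;d=r.T@np.linalg.inv(K)@[u,v,1];return o+d*(z-o[2])/d[2]
def save(f,im,box=None,s=1):
    if box: im=im[box[1]:box[3],box[0]:box[2]]
    im=cv2.resize(im,None,fx=s,fy=s,interpolation=cv2.INTER_CUBIC)
    cv2.imwrite('pics/'+f,im[...,::-1])
def tool():
    s=manip.state();q=s["tool_rot"];return np.array(s["tool_pos"]),R.from_quat([q[1],q[2],q[3],q[0]]).as_matrix()
E
python3 - <<'E'
from h import *
im,d=manip.grab_frame("top");save("top.png",im)
im2,d2=manip.grab_frame("side");np.save("top.npy",im)
save("side.png",im2)
for l in ["castle_nut","hub_plate","pin_grip","bearing_mid","tin_mid","index_rib","nut_pointer","cotter_hole","nut_center","pin_home"]:
    for c in ["top"]:
        for r in manip.look_for(c,l)[:3]: print(l,c,np.round(r["point"],3),round(r["score"],2),np.round(proj(c,r["point"])))
print(tool(),manip.state()["time"])
E
```

```text
pics
castle_nut top [ 0.534 -0.017  0.046] 0.97 [331. 227.]
castle_nut top [0.374 0.102 0.037] 0.92 [268. 310.]
hub_plate top [ 0.54  -0.016  0.011] 0.65 [330. 225.]
hub_plate top [0.369 0.104 0.008] 0.63 [268. 312.]
pin_grip top [0.469 0.237 0.008] 0.65 [202. 260.]
pin_grip top [ 0.451 -0.263  0.01 ] 0.23 [457. 272.]
bearing_mid top [ 0.452 -0.261  0.012] 0.94 [456. 272.]
tin_mid top [0.663 0.216 0.029] 0.76 [213. 161.]
index_rib top [ 0.533 -0.022  0.013] 0.93 [333. 229.]
index_rib top [0.367 0.101 0.012] 0.58 [269. 313.]
nut_pointer top [ 0.539 -0.018  0.045] 0.91 [331. 224.]
nut_pointer top [0.37  0.097 0.039] 0.62 [270. 312.]
cotter_hole top [ 0.541 -0.02   0.076] 0.5 [333. 221.]
nut_center top [ 0.536 -0.02   0.049] 0.79 [333. 225.]
nut_center top [0.371 0.099 0.036] 0.72 [269. 312.]
pin_home top [0.462 0.235 0.012] 0.72 [202. 264.]
(array([ 0.2415374 , -0.57643124,  0.25633237]), array([[ 9.22302015e-01,  3.86469912e-01,  1.24017652e-05],
       [ 3.86469912e-01, -9.22302014e-01, -4.15207367e-05],
       [-4.60834243e-06,  4.30875682e-05, -9.99999999e-01]])) 0.6
```

View pics/top.png

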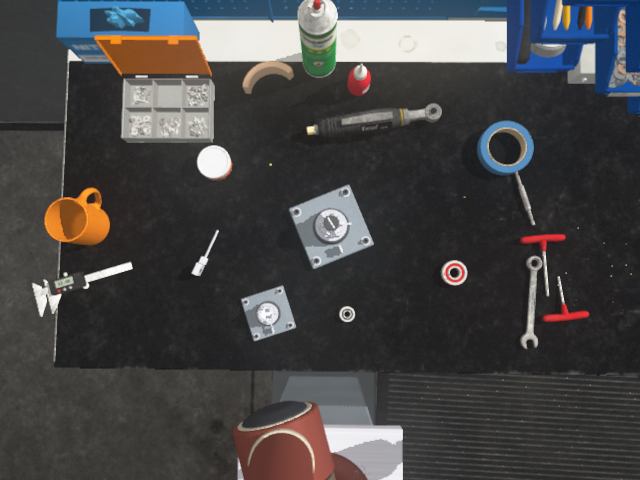

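Run:
```python
from h import *
im=np.load("top.npy");a=im[170:350,180:400]
save("crop.png",a,None,3.5)
```

```text
(no output)
```

View pics/crop.png

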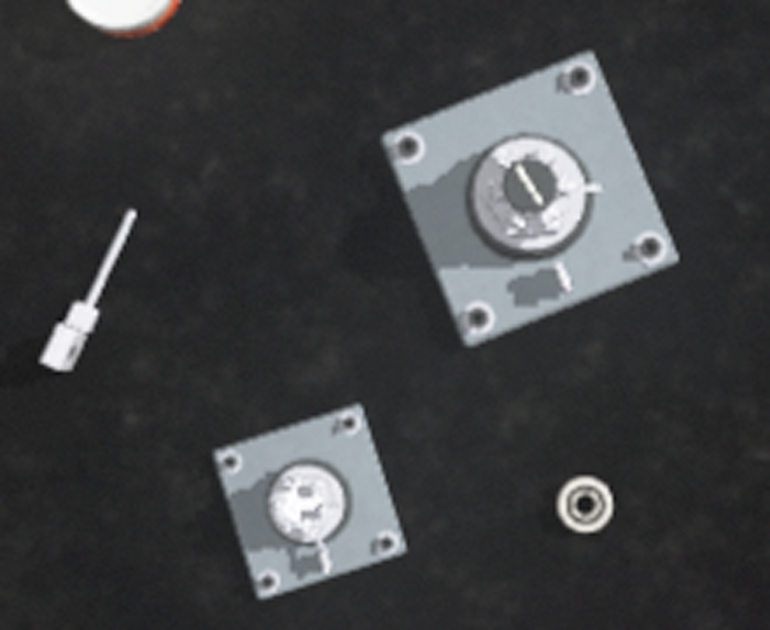

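The large plate at (331,225) and the small one at (268,312) look alike. The larger is meant, and the crop confirms it: it has an axle with a light line, a pointer on the right at crop (597,187) and the rib at crop (563,275). The pin is at (202,260), the bearing at (454,272) and the tin at (214,162). The small ring at (347,314) is a distractor.

```bash
python3 -m inch '[[[0.035,-0.029,0],[0,0,0],1],[[0.035,-0.029,0],[0,0,0],1],[[0.035,-0.029,0],[0,0,0],1],[[0.035,-0.029,0],[0,0,0],1],[[0.035,-0.029,0],[0,0,0],1],[[0.035,-0.029,0],[0,0,0],1],[[0.035,-0.029,0],[0,0,0],1]]'
python3 -m inch '[[[0.035,-0.029,0],[0,0,0],1],[[0.035,-0.029,0],[0,0,0],1],[[0.035,-0.029,0],[0,0,0],1],[[0.035,-0.029,0],[0,0,0],1],[[0.035,-0.029,0],[0,0,0],1],[[0,0,0],[0,0,0],1],[[0,0,0],[0,0,0],1]]'
python3 - <<'E'
from h import *
p,r=tool();K,cr,ct=cam("wrist");print(p,r)
print("cam in tool",r.T@(-cr.T@ct-p),"axis",r.T@cr.T[:,2],K[0,0],proj("wrist",[.537,-.018,.045]))
E
```

```text
time: 1.3
tool_pos: [0.3896, -0.2928, 0.2566]
tool_rot: [0.0, 0.98, 0.197, 0.0]
contact_force: [0.2, 0.4, 0.2]
gripper_width: 0.998
grasp_force: 0.0
time: 2.0
tool_pos: [0.4946, -0.0924, 0.2564]
tool_rot: [0.0, 0.98, 0.198, -0.0]
contact_force: [-0.3, -0.2, 0.1]
gripper_width: 1.002
grasp_force: 0.0
[ 0.49460138 -0.09235525  0.25636266] [[ 9.21352231e-01  3.88728717e-01 -2.24230534e-04]
 [ 3.88728585e-01 -9.21352192e-01 -4.73726179e-04]
 [-3.90746264e-04  3.49303853e-04 -9.99999863e-01]]
cam in tool [ 0.06906137  0.001145   -0.11782298] axis [-2.71236147e-01 -4.25926867e-04  9.62512738e-01] 417.86472875626566 [253.67414512 120.60552991]
```

Run:
```python
from h import *
im,d=manip.grab_frame("wrist");np.save("w.npy",im);np.save("wd.npy",d)
for l in ["castle_nut","hub_plate","index_rib","nut_pointer","cotter_hole","nut_center"]:
    for r in manip.look_for("wrist",l)[:2]: print(l,np.round(r["point"],4),round(r["score"],2),np.round(proj("wrist",r["point"])))
u,v=np.round(proj("wrist",[.537,-.018,.06])).astype(int);print(u,v)
b=[max(u-100,0),max(v-75,0)];b+= [b[0]+200,b[1]+150];print(b);save("w1.png",im,b,4)
```

```text
castle_nut [ 0.5447 -0.0269  0.0519] 0.81 [265. 114.]
castle_nut [0.3712 0.1006 0.0379] 0.78 [ 54. 252.]
hub_plate [0.3804 0.1002 0.0064] 0.96 [ 78. 232.]
hub_plate [ 0.5443 -0.019   0.0131] 0.65 [262. 111.]
index_rib [ 0.5464 -0.021   0.013 ] 0.64 [265. 110.]
index_rib [0.379  0.0943 0.0108] 0.58 [ 81. 237.]
nut_pointer [0.3728 0.0998 0.0366] 0.84 [ 56. 250.]
nut_pointer [ 0.5514 -0.0252  0.051 ] 0.62 [266. 104.]
cotter_hole [ 0.5437 -0.018   0.0734] 0.6 [248. 110.]
nut_center [0.3729 0.1023 0.0373] 0.76 [ 53. 249.]
nut_center [ 0.5419 -0.0246  0.0519] 0.62 [260. 117.]
248 120
[np.int64(148), np.int64(45), np.int64(348), np.int64(195)]
```

View pics/w1.png

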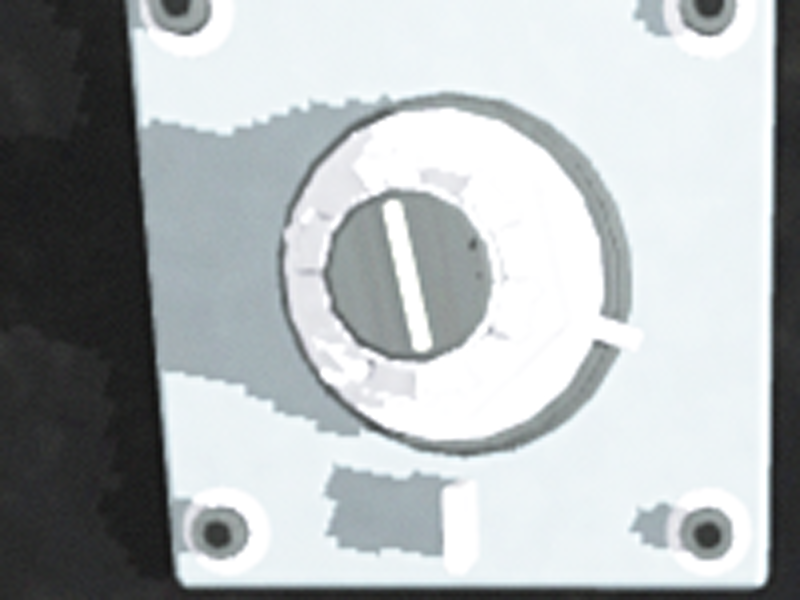

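The crop shows the axle top at (410,273), its line from (394,205) to (421,348), the pointer tip at (640,337) and the rib from (459,485) to (459,572).

Run:
```python
from h import *
f=lambda x,y,z: atz("wrist",148+x/4-.4,45+y/4-.4,z)
c=f(410,273,.074);a=f(394,205,.074);b=f(421,348,.074);p=f(640,337,.032);q=f(459,572,.033);q2=f(459,485,.033)
an=lambda v:np.degrees(np.arctan2(v[1],v[0]))
print(c,"mid",(a+b)/2,"line",an(a-b),np.linalg.norm(a-b))
print("ptr",p,np.linalg.norm(p-c),an(p-c),"rib",q,an(q-c),an(q2-c),np.linalg.norm((q-c)[:2]),np.linalg.norm((q2-c)[:2]))
```

```text
[ 0.54268098 -0.02012304  0.074     ] mid [ 0.54185732 -0.0199903   0.074     ] line 31.030447845271148 0.023894143504305885
ptr [ 0.54654596 -0.05957537  0.032     ] 0.057753135250833185 -84.40483040353067 rib [ 0.48900192 -0.04277887  0.033     ] -157.11729288945176 -155.98739616635186 0.058264297625539925 0.04057288720762969
```

```bash
python3 -m inch '[[[0.024,-0.016,0.019],[0,0,0],1],[[0.024,-0.016,0.019],[0,0,0],1],[[0.024,-0.016,0.019],[0,0,0],1],[[0,0,0],[0,0,0],1],[[0,0,0],[0,0,0],1]]'
python3 - <<'E'
from h import *
p,r=tool();print(p,r[:,0],manip.state()["joint_pos"])
im,d=manip.grab_frame("wrist");np.save("w.npy",im);np.save("wd.npy",d)
u,v=np.round(proj("wrist",[.542,-.020,.06])).astype(int)
b=[int(u)-80,int(v)-60,int(u)+80,int(v)+60];print(b)
g=cv2.cvtColor(im,cv2.COLOR_RGB2GRAY)[b[1]:b[3],b[0]:b[2]]
# heights of every pixel
K,cr,ct=cam("wrist");vv,uu=np.mgrid[b[1]:b[3],b[0]:b[2]]
dd=d[b[1]:b[3],b[0]:b[2]];P=np.stack([(uu-K[0,2])/K[0,0]*dd,(vv-K[1,2])/K[1,1]*dd,dd],-1)
W=(P-ct)@cr;np.save("W.npy",W);print(np.median(W[55:65,75:85,2]))
h=np.uint8(np.clip((W[...,2]-.025)/.052,0,1)*255)
g2=np.uint8(np.clip((g.astype(float)-150)/105,0,1)**2*255)
cv2.imwrite("pics/w2.png",cv2.resize(np.hstack([g2,h]),None,fx=2.5*1,fy=2.5,interpolation=cv2.INTER_CUBIC))
# slots: crown ring heights vs world angle
c=np.array([.5425,-.020]);x=W[...,:2]-c;rr=np.hypot(x[...,0],x[...,1]);th=np.degrees(np.arctan2(x[...,1],x[...,0]))
m=(rr>.0160)&(rr<.0200)
for a in range(-180,180,5):
    k=m&(th>=a)&(th<a+5)
    print(a,round(float(np.median(W[...,2][k]))*1000) if k.any() else None,end="; ")
E
```

```text
time: 2.85
tool_pos: [0.542, -0.0213, 0.1988]
tool_rot: [-0.0, 0.98, 0.197, -0.001]
contact_force: [0.3, 0.5, 0.2]
gripper_width: 0.999
grasp_force: 0.0
[ 0.54199039 -0.02130647  0.19877893] [ 0.92219665  0.38671856 -0.00144331] [-1.76298388e-01 -1.01605686e-01  1.86198780e+00 -4.73539489e-04
  1.38262824e+00  9.97516037e-01]
[239, 171, 399, 291]
0.0750490200076893
-180 None; -175 None; -170 None; -165 68; -160 68; -155 68; -150 68; -145 68; -140 68; -135 66; -130 56; -125 56; -120 56; -115 56; -110 56; -105 None; -100 68; -95 68; -90 68; -85 67; -80 68; -75 68; -70 62; -65 56; -60 56; -55 56; -50 56; -45 56; -40 67; -35 68; -30 68; -25 68; -20 68; -15 68; -10 68; -5 60; 0 56; 5 56; 10 56; 15 56; 20 56; 25 68; 30 68; 35 68; 40 68; 45 68; 50 69; 55 65; 60 57; 65 58; 70 57; 75 58; 80 66; 85 69; 90 68; 95 68; 100 68; 105 69; 110 72; 115 73; 120 56; 125 56; 130 68; 135 67; 140 68; 145 68; 150 68; 155 68; 160 68; 165 None; 170 None; 175 None;
```

View pics/w2.png

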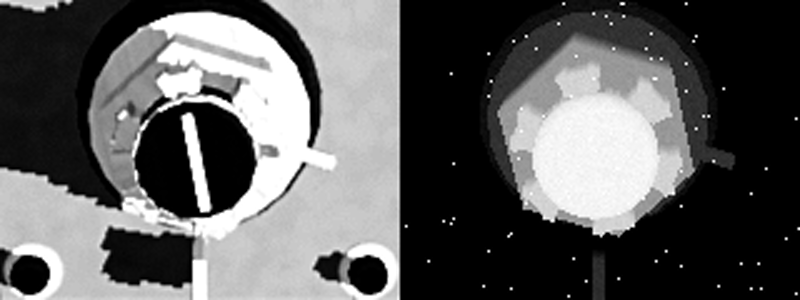

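The depth map shows six slots. I'll fit the slot angle and the line direction numerically.

```bash
cat >> h.py <<'E'
def world(n,d):
    K,cr,ct=cam(n);vv,uu=np.mgrid[0:480,0:640]
    return (np.stack([(uu-K[0,2])/K[0,0]*d,(vv-K[1,2])/K[1,1]*d,d],-1)-ct)@cr
def slots(W,c0):
    z=W[...,2];a=(z>.0715)&(z<.079)&(np.hypot(W[...,0]-c0[0],W[...,1]-c0[1])<.025)
    c=np.median(W[a][:,:2],0);c=(c+(W[a][:,:2].min(0)+W[a][:,:2].max(0))/2)/2
    x=W[...,:2]-c;rr=np.hypot(x[...,0],x[...,1]);m=(rr>.0165)&(rr<.0195)&(z>.05)&(z<.071)
    th=np.arctan2(x[...,1],x[...,0])[m];hi=z[m]>.062;best=[]
    for s in np.arange(0,60,.5):
        t=np.radians(s);k=(th-t+np.pi/6)%(np.pi/3)-np.pi/6
        best.append((np.mean((np.abs(18*np.sin(k))<5)!=hi),s))
    return c,sorted(best)[::-1][:4]
def line(im,W,c):
    g=cv2.cvtColor(im,cv2.COLOR_RGB2GRAY);m=(np.hypot(W[...,0]-c[0],W[...,1]-c[1])<.0125)&(W[...,2]>.07)&(g>170)
    q=W[m][:,:2];v=np.linalg.svd(q-q.mean(0),full_matrices=False)[2][0]
    return q.mean(0),np.degrees(np.arctan2(v[1],v[0]))%180,m.sum()
E
python3 - <<'E'
from h import *
im=np.load("w.npy");W=world("wrist",np.load("wd.npy"))
c,s=slots(W,[.5425,-.02]);print(c,s);print(line(im,W,c))
E
python3 - <<'E'
from h import *
f=lambda x,y,z: atz("wrist",239+x/2.5-.3,171+y/2.5-.3,z)
a=f(187,116,.074);b=f(207,211,.074);v=a-b;p=f(335,163,.032)-(a+b)/2
print((a+b)/2,np.degrees(np.arctan2(v[1],v[0])),np.degrees(np.arctan2(p[1],p[0])))
E
```

```text
[ 0.5432151 -0.0180767] [(np.float64(0.9051851851851852), np.float64(6.0)), (np.float64(0.9007407407407407), np.float64(6.5)), (np.float64(0.8977777777777778), np.float64(5.0)), (np.float64(0.8962962962962963), np.float64(5.5))]
(array([ 0.54309944, -0.01811993]), np.float64(32.807518912527996), np.int64(223))
[ 0.54201122 -0.01898809  0.074     ] 33.89418164671702 -83.90418948947011
```

```bash
python3 -m inch '[[[0.0017,-0.0021,0],[0,0,-0.114],1],[[0,0,0.02],[0,0,-0.114],1],[[0,0,0.03],[0,0,0],1],[[0,0,0.03],[0,0,0],1],[[0,0,0.03],[0,0,0],1],[[0,0,0.02],[0,0,0],1],[[0,0,0.007],[0,0,0],1],[[0,0,0],[0,0,0],1]]'
python3 -m inch '[[[0,0,0],[0,0,0],0.5],[[0,0,0],[0,0,0],0.3],[[0,0,0],[0,0,0],0.3],[[0,0,0],[0,0,0],0.3],[[0,0,0],[0,0,0],0.3]]'
python3 - <<'E'
from h import *
print(manip.state())
E
```

```text
time: 3.7
tool_pos: [0.5428, -0.0193, 0.0624]
tool_rot: [-0.0, 0.952, 0.307, -0.0]
contact_force: [-0.2, -0.4, 1.3]
gripper_width: 1.002
grasp_force: 0.0
time: 4.2
tool_pos: [0.5426, -0.0165, 0.0645]
tool_rot: [-0.002, 0.952, 0.307, -0.0]
contact_force: [-7.3, 7.1, 12.1]
gripper_width: 0.52
grasp_force: 62.2
{'time': 4.2, 'joint_pos': array([-0.16933261,  0.06145341,  1.94585976,  0.0042989 ,  1.13733985,
        0.77526399]), 'joint_vel': array([ 0.00098047,  0.0012455 ,  0.00106852,  0.00010857, -0.0010336 ,
        0.00262582]), 'joint_efforts': array([ -3.81532833, -29.75114822, -31.31214738,  -1.61016818,
        -2.61080794,  -0.09578739]), 'tool_pos': array([ 0.54264022, -0.01649117,  0.06451516]), 'tool_rot': array([-2.43671230e-03,  9.51659031e-01,  3.07146461e-01, -4.51198258e-04]), 'contact_force': array([-7.26523937,  7.10845278, 12.13900515]), 'ft_torque': array([ 1.39082209,  1.44487002, -0.04430333]), 'grasp_force': 62.225956320762634, 'gripper_width': 0.5196911910690699}
```

```bash
python3 -m inch '[[[0.001,-0.0024,-0.0025],[0,0,0],0.3],[[0,0,0],[0,0,0.14],0.3],[[0,0,0],[0,0,0.14],0.3],[[0,0,0],[0,0,0.14],0.3],[[0,0,0],[0,0,0.14],0.3],[[0,0,0],[0,0,0.14],0.3],[[0,0,0],[0,0,0.14],0.3],[[0,0,0],[0,0,0.14],0.3]]'
python3 - <<'E'
from h import *
s=manip.state();p,r=tool();print(s["ft_torque"],s["joint_pos"][5],np.degrees(np.arctan2(r[1,1],r[0,1])))
E
```

```text
time: 5.0
tool_pos: [0.5427, -0.0174, 0.0646]
tool_rot: [0.001, 0.984, -0.179, 0.001]
contact_force: [1.1, -6.9, -5.7]
gripper_width: 0.518
grasp_force: 65.2
[-0.48547761 -0.42324103  0.17542225] 1.764976820760824 -110.67142174442947
```

```bash
python3 -m inch '[[[0,0,0],[0,0,0.12],0.3],[[0,0,0],[0,0,0.08],0.3],[[0,0,0],[0,0,0],0.3]]'
python3 -c '
from h import *
s=manip.state();p,r=tool();print(s["ft_torque"],np.degrees(np.arctan2(r[1,1],r[0,1])))'
python3 -m inch '[[[0,0,0],[0,0,0.1],0.3],[[0,0,0],[0,0,0.1],0.3],[[0,0,0],[0,0,0.1],0.3],[[0,0,0],[0,0,0.08],0.3],[[0,0,0],[0,0,0],0.3],[[0,0,0],[0,0,0],0.3]]'
python3 -c '
from h import *
s=manip.state();p,r=tool();print(s["ft_torque"],np.degrees(np.arctan2(r[1,1],r[0,1])))'
```

```text
time: 5.3
tool_pos: [0.5426, -0.0176, 0.0647]
tool_rot: [0.001, 0.961, -0.275, 0.001]
contact_force: [1.2, -8.0, -4.7]
gripper_width: 0.514
grasp_force: 65.2
[-0.60179808 -0.42204158 -0.01593408] -121.90360032855098
time: 5.9
tool_pos: [0.5423, -0.018, 0.0647]
tool_rot: [0.002, 0.893, -0.451, 0.001]
contact_force: [-2.6, -8.5, -4.4]
gripper_width: 0.516
grasp_force: 65.3
[-0.94156039 -0.29850974  0.07198588] -143.55397286194545
```

Run:
```python
from h import *
im,d=manip.grab_frame("wrist");W=world("wrist",d)
c,s=slots(W,[.5425,-.018]);print(c,s);print(line(im,W,c))
save("w3.png",im,[200,100,500,325],2.6)
```

```text
[ 0.54294538 -0.01887952] [(np.float64(0.8073807380738074), np.float64(37.5)), (np.float64(0.8055805580558055), np.float64(38.0)), (np.float64(0.8051305130513051), np.float64(37.0)), (np.float64(0.8051305130513051), np.float64(36.5))]
(array([ 0.54206821, -0.01804817]), np.float64(33.204585568746865), np.int64(695))
```

View pics/w3.png

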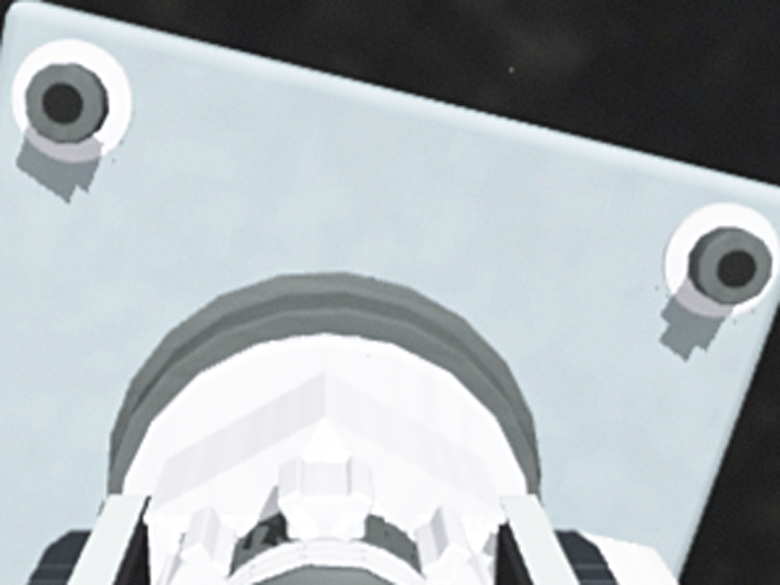

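The picture shows the fingers on two flats, with a corner of the nut between them at (325,380). The slots are at about 37° and the hole is at 33°, so 3.5° more is needed.

```bash
python3 -m inch '[[[0,0,0],[0,0,0.06],0.3],[[0,0,0],[0,0,0],0.3],[[0,0,0],[0,0,0],0.3],[[0,0,0],[0,0,0],1],[[0,0,0],[0,0,0],1],[[0,0,0],[0,0,0],1],[[0,0,0],[0,0,0],1]]'
python3 -m inch '[[[0,0,-0.02],[0,0,0],1],[[0,0,-0.04],[0,0,0],1],[[0,0,-0.045],[0,0,0],1],[[0,0,-0.03],[0,0,0],1],[[0,0,0],[0,0,0],1],[[0,0,0],[0,0,0],1]]'
python3 - <<'E'
from h import *
p,r=tool();print(manip.state()["joint_pos"],np.degrees(np.arctan2(r[1,1],r[0,1])))
im,d=manip.grab_frame("wrist");W=world("wrist",d)
c,s=slots(W,[.5425,-.018]);print(c,s);print(line(im,W,c))
u,v=np.round(proj("wrist",[.542,-.018,.06])).astype(int);save("w4.png",im,[u-70,v-55,u+70,v+55],5)
E
```

```text
time: 6.65
tool_pos: [0.5429, -0.0158, 0.0654]
tool_rot: [-0.0, 0.879, -0.477, 0.0]
contact_force: [-0.9, 0.1, -0.8]
gripper_width: 0.999
grasp_force: 0.0
time: 7.25
tool_pos: [0.5429, -0.0158, 0.2008]
tool_rot: [-0.0, 0.879, -0.477, 0.001]
contact_force: [-0.3, -0.4, -0.6]
gripper_width: 1.0
grasp_force: 0.0
[-1.66222014e-01 -1.03832986e-01  1.86052054e+00  7.13986703e-05
  1.38276650e+00  2.39950285e+00] -147.00590186302267
[ 0.54121147 -0.01817583] [(np.float64(0.9017595307917888), np.float64(34.5)), (np.float64(0.8988269794721407), np.float64(35.0)), (np.float64(0.8988269794721407), np.float64(34.0)), (np.float64(0.8929618768328446), np.float64(33.5))]
(array([ 0.54075047, -0.01763137]), np.float64(33.15255468014038), np.int64(207))
```

View pics/w4.png

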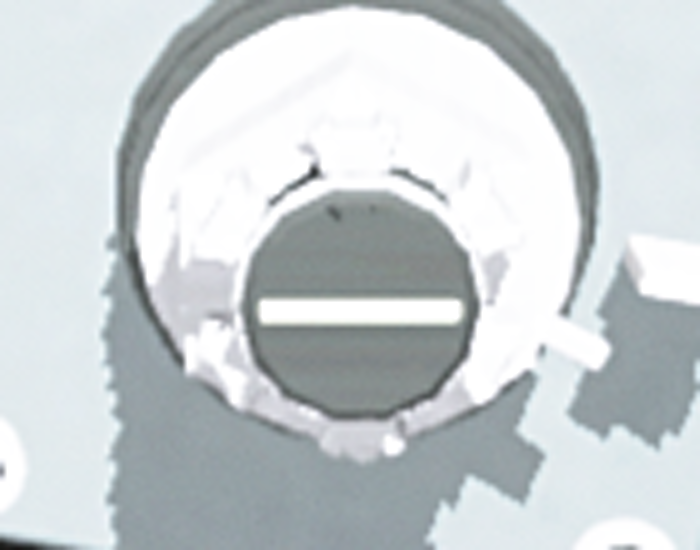

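The axle line is at image (260..460,311), and the pointer at (590,350) is just past the rib at (660,270). The slots agree with the line to about 1°, so the nut is aligned. Next, the pin.

```bash
python3 -m inch '[[[-0.042,-0.012,0],[0,0,0],1],[[-0.042,-0.012,0],[0,0,0],1],[[-0.042,-0.012,0],[0,0,0],1],[[-0.042,-0.012,0],[0,0,0],1],[[-0.042,-0.012,0],[0,0,0],1],[[-0.042,-0.012,0],[0,0,0],1],[[0,0,0],[0,0,-0.144],1],[[0,0,0],[0,0,-0.144],1]]'
python3 -m inch '[[[0,0,0],[0,0,-0.144],1],[[0,0,0],[0,0,-0.144],1],[[0,0,0],[0,0,0],1],[[0,0,0],[0,0,0],1]]'
python3 - <<'E'
from h import *
p,r=tool();print(p,np.degrees(np.arctan2(r[1,0],r[0,0])))
im,d=manip.grab_frame("wrist");np.save("w.npy",im);np.save("wd.npy",d)
for l in ["pin_grip","pin_home"]:
    for q in manip.look_for("wrist",l)[:2]: print(l,np.round(q["point"],4),round(q["score"],2),np.round(proj("wrist",q["point"])))
W=world("wrist",d);g=cv2.cvtColor(im,cv2.COLOR_RGB2GRAY)
z=W[...,2];near=np.hypot(W[...,0]-.47,W[...,1]-.235)<.1
for lo,hi in [(.024,.034),(.0025,.034)]:
    m=near&(z>lo)&(z<hi)&(g>110);q=W[m][:,:2].astype(np.float32)
    print(lo,m.sum(),q.mean(0),cv2.minAreaRect(q*1000))
save("pin.png",im,[220,140,420,290],4)
E
```

```text
time: 8.1
tool_pos: [0.4637, 0.2358, 0.1971]
tool_rot: [0.001, 0.94, -0.342, -0.002]
contact_force: [0.3, -0.2, -0.6]
gripper_width: 1.001
grasp_force: 0.0
time: 8.5
tool_pos: [0.4649, 0.2344, 0.1981]
tool_rot: [0.001, 0.978, -0.21, -0.001]
contact_force: [-0.7, -0.4, 0.0]
gripper_width: 1.0
grasp_force: 0.0
[0.46486031 0.23441362 0.19809208] -24.186520174273795
pin_grip [0.4759 0.2328 0.0087] 0.75 [319. 201.]
pin_home [0.4744 0.2364 0.009 ] 0.97 [316. 205.]
0.024 530 [0.45741126 0.24163297] ((456.7987365722656, 241.96778869628906), (12.331632614135742, 23.59355354309082), 66.14292907714844)
0.0025 1531 [0.48056257 0.23143834] ((490.67645263671875, 227.45179748535156), (13.613540649414062, 97.04297637939453), 67.83745574951172)
```

View pics/pin.png

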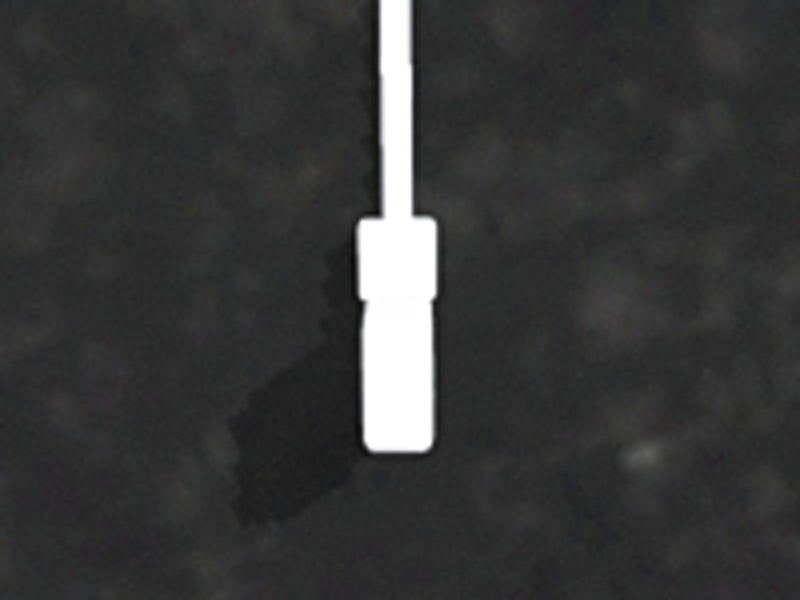

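The pin lies upright in the crop, with the block at (398,375) and the shank running up at x=396, parallel to the tool's x axis.

```bash
python3 -m inch '[[[-0.0103,-0.0035,0.02],[0,0,0],1],[[0,0,0.04],[0,0,0],0.6],[[0,0,0.04],[0,0,0],0.6],[[0,0,0.04],[0,0,0],0.6],[[0,0,0.02],[0,0,0],0.6],[[0,0,0.007],[0,0,0],0.6],[[0,0,0],[0,0,0],0.6]]'
python3 -m inch '[[[0,0,0],[0,0,0],0.3],[[0,0,0],[0,0,0],0.05],[[0,0,0],[0,0,0],0],[[0,0,0],[0,0,0],0],[[0,0,0],[0,0,0],0],[[0,0,0],[0,0,0],0]]'
```

```text
time: 9.35
tool_pos: [0.4571, 0.2418, 0.032]
tool_rot: [0.001, 0.978, -0.208, -0.001]
contact_force: [-0.3, -0.3, 0.5]
gripper_width: 0.602
grasp_force: 0.0
time: 9.95
tool_pos: [0.4591, 0.2426, 0.0348]
tool_rot: [-0.001, 0.978, -0.208, 0.001]
contact_force: [-0.8, -0.6, 6.2]
gripper_width: 0.117
grasp_force: 61.6
```

```bash
python3 -m inch '[[[0,0,-0.01],[0,0,0],0],[[0,0,-0.03],[0,0,0],0],[[0,0,-0.04],[0,0,0],0],[[0,0,-0.03],[0,0,0],0],[[0,0,0],[0,0,0],0],[[0,0,0],[0,0,0],0]]'
cat > pinm.py <<'E'
from h import *
p,r=tool();im,d=manip.grab_frame("wrist");W=world("wrist",d);g=cv2.cvtColor(im,cv2.COLOR_RGB2GRAY)
L=(W-p)@r  # tool frame
m=(g>110)&(L[...,0]>.018)&(L[...,0]<.1)&(abs(L[...,1])<.02)&(L[...,2]>-.03)&(L[...,2]<.06)&(d>0)
q=L[m]
for a in np.arange(.02,.1,.01):
    k=(q[:,0]>a)&(q[:,0]<a+.01)
    if k.sum()>5: print(round(a+.005,3),k.sum(),"y",np.round(np.median(q[k][:,1]),4),"ztop",np.round(np.median(q[k][:,2]),4),np.round(np.percentile(q[k][:,1],[5,95]),4))
print("xmax",np.percentile(q[:,0],99.5),"tool",p,np.degrees(np.arctan2(r[1,0],r[0,0])),r[2])
E
cat >> pinm.py <<'E'
import sys
if len(sys.argv)>1: save(sys.argv[1],im,None,1)
E
python3 pinm.py held.png
```

```text
time: 10.55
tool_pos: [0.4579, 0.2422, 0.1437]
tool_rot: [-0.0, 0.978, -0.208, 0.001]
contact_force: [-0.3, -0.0, -1.2]
gripper_width: 0.121
grasp_force: 60.7
0.025 653 y 0.0014 ztop 0.0308 [-0.0045  0.0072]
0.035 361 y 0.0014 ztop 0.0318 [-0.0008  0.0036]
0.045 388 y 0.0015 ztop 0.0319 [-0.0008  0.0039]
0.055 402 y 0.0014 ztop 0.0319 [-0.0007  0.0038]
0.065 423 y 0.0017 ztop 0.0319 [-0.0007  0.0038]
0.075 467 y 0.0017 ztop 0.032 [-0.0006  0.0041]
0.085 72 y 0.0017 ztop 0.0325 [-0.0001  0.0036]
xmax 0.08136406804824005 tool [0.45788025 0.24216253 0.1436849 ] -24.0175400170611 [ 0.00120044 -0.00122356 -0.99999853]
```

View pics/held.png

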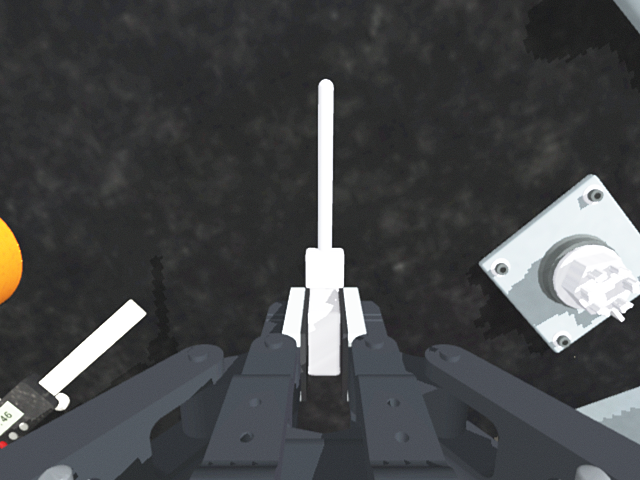

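The pin is held straight: tip at (326,80), nose at (325,268), block between the pads. Carry it to the side of the plate that faces the robot, staying high.

```bash
python3 -m inch '[[[0.017,0.043,-0.001],[0,0,0],0],[[0.017,0.043,-0.001],[0,0,0],0],[[0.017,0.043,-0.001],[0,0,0],0],[[0.017,0.043,-0.001],[0,0,0],0],[[0.017,0.043,-0.001],[0,0,0],0],[[0.017,0.043,-0.001],[0,0,0],0],[[0.017,0.043,0],[0,0,0],0],[[0,0,0],[0,0,0],0]]'
python3 -m inch '[[[0,0,0],[0,0,-0.142],0],[[0,0,0],[0,0,-0.142],0],[[0,0,0],[0,0,-0.142],0],[[0,0,0],[0,0,-0.142],0],[[0,0,0],[0,0,-0.142],0],[[0,0,0],[0,0,-0.142],0],[[0,0,0],[0,0,-0.142],0],[[0,0,0],[0,0,0],0]]'
python3 -m inch '[[[0,0,0],[0,0,0],0]]'
python3 pinm.py
```

```text
time: 11.4
tool_pos: [0.4423, -0.0854, 0.147]
tool_rot: [0.001, 0.977, -0.212, -0.002]
contact_force: [-0.4, 0.7, -0.7]
gripper_width: 0.125
grasp_force: 60.6
time: 12.2
tool_pos: [0.4427, -0.0802, 0.1468]
tool_rot: [-0.001, 0.959, 0.284, -0.002]
contact_force: [-0.5, -0.1, -0.5]
gripper_width: 0.121
grasp_force: 60.7
time: 12.3
tool_pos: [0.4431, -0.0805, 0.1474]
tool_rot: [-0.001, 0.959, 0.282, -0.001]
contact_force: [0.2, 0.8, -0.8]
gripper_width: 0.125
grasp_force: 60.7
0.025 649 y 0.0014 ztop 0.029 [-0.0044  0.007 ]
0.035 346 y 0.0015 ztop 0.0298 [-0.0007  0.0036]
0.045 391 y 0.0018 ztop 0.0299 [-0.0007  0.004 ]
0.055 397 y 0.0018 ztop 0.0299 [-0.0006  0.0039]
0.065 420 y 0.0018 ztop 0.0298 [-0.0006  0.0039]
0.075 458 y 0.0018 ztop 0.0299 [-0.0006  0.0039]
0.085 64 y 0.0018 ztop 0.0304 [-0.0002  0.0035]
xmax 0.08127252893485559 tool [ 0.44308099 -0.08054275  0.14740281] 32.797839429824975 [-0.00151321 -0.00227498 -0.99999627]
```

```bash
python3 -m inch '[[[0,0,0.02],[0,0,0],0],[[0,0,0.025],[0,0,0],0],[[0,0,0.01],[0,0,0],0],[[0,0,0],[0,0,0],0],[[0,0,0],[0,0,0],0]]'
cat > rel.py <<'E'
from h import *
p,r=tool();im,d=manip.grab_frame("wrist");W=world("wrist",d);L=(W-p)@r;g=cv2.cvtColor(im,cv2.COLOR_RGB2GRAY)
print("tool",p,np.degrees(np.arctan2(r[1,0],r[0,0])))
sh=(g>110)&(L[...,0]>.035)&(L[...,0]<.078)&(abs(L[...,1]-.0015)<.006)&(L[...,2]<.036)&(L[...,2]>.02)
q=L[sh];f=np.polyfit(q[:,0],q[:,1],1);zt=np.median(q[:,2]);print("shank y at x=.08",np.polyval(f,.08),"slope deg",np.degrees(np.arctan(f[0])),"top z",zt,"world",p[2]-zt,"slope z",np.polyfit(q[:,0],q[:,2],1)[0])
a=(W[...,2]>.0715)&(W[...,2]<.08)&(L[...,0]>.09)&(abs(L[...,1])<.03)
if a.sum()>50:
    A=L[a];print("axle z",p[2]-np.median(A[:,2]),"x rng",np.percentile(A[:,0],[.5,99.5]),"y rng",np.percentile(A[:,1],[.5,99.5]),a.sum())
    c=np.array([np.percentile(A[:,0],[.5,99.5]).mean(),np.percentile(A[:,1],[.5,99.5]).mean()]);print("centre tool",c)
    l=a&(g>170)&(np.hypot(L[...,0]-c[0],L[...,1]-c[1])<.0125);Q=L[l][:,:2]
    if len(Q)>20:
        v=np.linalg.svd(Q-Q.mean(0),full_matrices=False)[2][0];print("line dir deg in tool",np.degrees(np.arctan(v[1]/v[0])),"mean",Q.mean(0))
import sys
if len(sys.argv)>1: save(sys.argv[1],im)
E
python3 rel.py pre.png
```

```text
time: 12.85
tool_pos: [0.4441, -0.0814, 0.0943]
tool_rot: [0.0, 0.959, 0.283, 0.0]
contact_force: [-0.4, -1.2, -0.7]
gripper_width: 0.126
grasp_force: 60.7
tool [ 0.44414755 -0.08137504  0.09426899] 32.901009575708606
shank y at x=.08 0.0019143087507034 slope deg 0.2964293758233843 top z 0.02952946587363943 world 0.06473951971614565 slope z 0.0017521529922728733
axle z 0.07309814468219283 x rng [0.10144177 0.10382535] y rng [-0.00723029  0.00777154] 316
centre tool [0.10263356 0.00027063]
line dir deg in tool 89.9992522019568 mean [0.10238137 0.00050294]
```

View pics/pre.png

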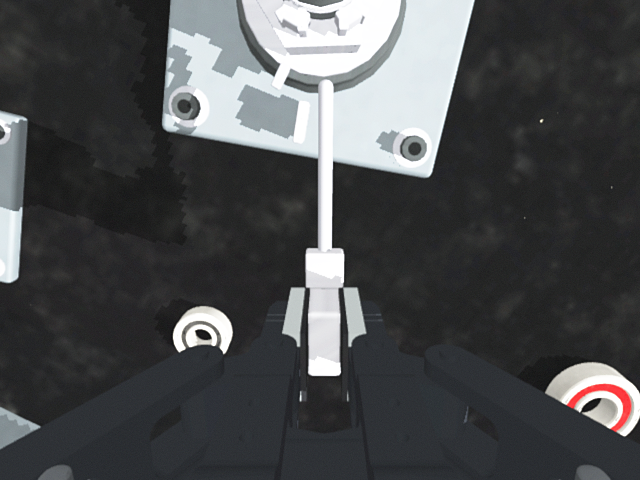

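The pin tip is at (326,82) and the slot is between the crown posts, near (323,25). The pin should move about 1.5 mm towards tool -y and about 2 mm down.

```bash
python3 -m inch '[[[0,-0.0016,0.002],[0,0,0],0],[[0.009,0,0],[0,0,0],0],[[0,0,0],[0,0,0],0],[[0,0,0],[0,0,0],0]]'
python3 rel.py; python3 rel.py
```

```text
time: 13.3
tool_pos: [0.451, -0.075, 0.0922]
tool_rot: [0.0, 0.959, 0.284, 0.0]
contact_force: [0.9, -0.7, -0.6]
gripper_width: 0.125
grasp_force: 60.7
tool [ 0.45098188 -0.07495225  0.09216652] 32.96599356210648
shank y at x=.08 0.0014457759615023387 slope deg 0.31375066011230746 top z 0.030404701204196544 world 0.06176182276188068 slope z 0.002343361958686124
axle z 0.07380777461424083 x rng [0.09216279 0.10230741] y rng [-0.01157674  0.01512879] 2772
centre tool [0.0972351  0.00177603]
line dir deg in tool -88.59471374812921 mean [0.09694891 0.0020467 ]
tool [ 0.45077399 -0.07498677  0.09199702] 32.958725672310685
shank y at x=.08 0.001489586109527668 slope deg 0.3313945220491687 top z 0.030342341160941103 world 0.061654674791709246 slope z 0.0029623313070591423
axle z 0.07389168168790235 x rng [0.09236749 0.10237407] y rng [-0.01164775  0.01512943] 2699
centre tool [0.09737078 0.00174084]
line dir deg in tool -88.70915600403276 mean [0.09732482 0.00202383]
```

```bash
python3 -m inch '[[[0,0.0002,-0.001],[0,0,0],0],[[0.006,0,0],[0,0,0],0],[[0.006,0,0],[0,0,0],0],[[0.004,0,0],[0,0,0],0],[[0,0,0],[0,0,0],0],[[0,0,0],[0,0,0],0]]'
python3 rel.py ins.png
```

```text
time: 14.0
tool_pos: [0.4641, -0.0664, 0.0927]
tool_rot: [-0.0, 0.959, 0.284, -0.0]
contact_force: [-0.7, 0.4, -0.6]
gripper_width: 0.125
grasp_force: 60.7
tool [ 0.46410954 -0.06642551  0.09270134] 32.95625077769281
shank y at x=.08 0.0010499296198888 slope deg -0.5097702709754434 top z 0.030062076637564973 world 0.06263926337202905 slope z -0.08964724757008746
axle z 0.07416747167575719 x rng [0.09006551 0.1024764 ] y rng [-0.01271229  0.01635441] 4176
centre tool [0.09627096 0.00182106]
line dir deg in tool 4.065385948734667 mean [0.09670949 0.00192108]
```

View pics/ins.png

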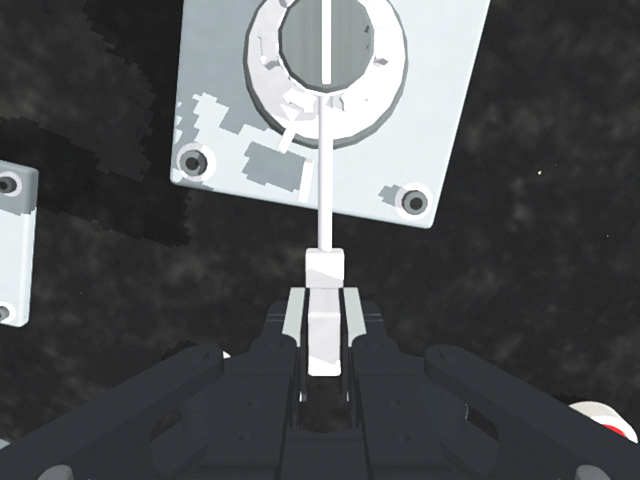

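The shank enters the axle on line with its mark: the shank is at x=325 and the mark at x=326. There is no force yet, so I'll push on.

```bash
python3 -m inch '[[[0.006,0,0],[0,0,0],0],[[0.006,0,0],[0,0,0],0],[[0.006,0,0],[0,0,0],0],[[0,0,0],[0,0,0],0]]'
python3 -m inch '[[[0.006,0,0],[0,0,0],0],[[0.006,0,0],[0,0,0],0],[[0.006,0,0],[0,0,0],0],[[0.003,0,0],[0,0,0],0],[[0,0,0],[0,0,0],0]]'
python3 rel.py
```

```text
time: 14.45
tool_pos: [0.4799, -0.0564, 0.093]
tool_rot: [0.0, 0.959, 0.284, 0.0]
contact_force: [-0.3, -0.0, -0.8]
gripper_width: 0.121
grasp_force: 60.7
time: 14.95
tool_pos: [0.4972, -0.0451, 0.0928]
tool_rot: [0.0, 0.959, 0.284, 0.0]
contact_force: [-0.1, 0.5, -1.1]
gripper_width: 0.121
grasp_force: 60.7
tool [ 0.49718112 -0.04510354  0.09284176] 32.96298649236239
shank y at x=.08 0.0020142564379475097 slope deg 1.4659901284201238 top z 0.029246732886768816 world 0.06359502436535566 slope z 0.21313624269712347
```

Sliding freely. I'll creep until the nose makes contact.

```bash
for i in 1; do python3 -m inch '[[[0.003,0,0],[0,0,0],0],[[0.002,0,0],[0,0,0],0],[[0.002,0,0],[0,0,0],0],[[0,0,0],[0,0,0],0]]'; done
python3 -m inch '[[[0.0015,0,0],[0,0,0],0],[[0,0,0],[0,0,0],0]]'
```

```text
time: 15.4
tool_pos: [0.5029, -0.0415, 0.0929]
tool_rot: [0.0, 0.959, 0.284, 0.0]
contact_force: [-0.4, -0.2, 0.8]
gripper_width: 0.121
grasp_force: 60.7
time: 15.6
tool_pos: [0.504, -0.0407, 0.0928]
tool_rot: [-0.0, 0.959, 0.283, 0.0]
contact_force: [-0.5, 0.0, -0.8]
gripper_width: 0.119
grasp_force: 60.7
```

```bash
python3 -m inch '[[[0.0015,0,0],[0,0,0],0],[[0,0,0],[0,0,0],0]]'|grep -E "pos|force"
python3 -m inch '[[[0.0015,0,0],[0,0,0],0],[[0,0,0],[0,0,0],0]]'|grep -E "pos|force"
python3 -c '
from h import *
im,d=manip.grab_frame("wrist");save("fin.png",im,[200,100,440,400],2)'
```

```text
tool_pos: [0.5053, -0.0399, 0.0929]
contact_force: [0.5, 0.4, -1.1]
grasp_force: 60.7
tool_pos: [0.5057, -0.0396, 0.0927]
contact_force: [-4.0, -2.8, 2.9]
grasp_force: 61.1
```

View pics/fin.png

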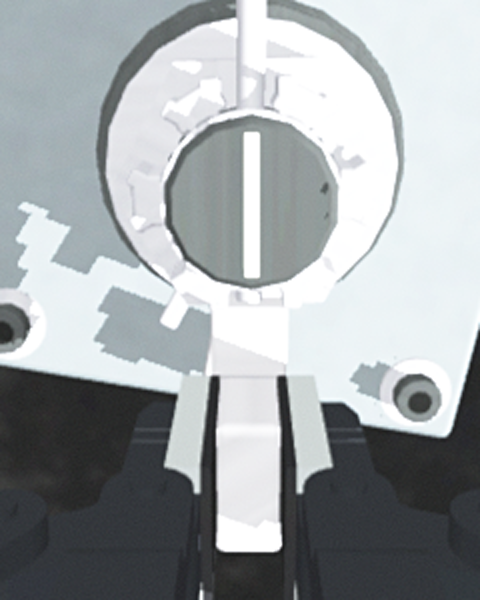

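The nose is against the crown, with about 5 N of contact. The shank comes out the far side at (252,50), in line with the mark. I'll ease it down, release and withdraw.

```bash
python3 -m inch '[[[0,0,0.001],[0,0,0],0],[[0,0,0],[0,0,0],0.2],[[0,0,0],[0,0,0],0.35],[[0,0,0],[0,0,0],0.5],[[0,0,0],[0,0,0],0.5],[[0,0,0],[0,0,0],0.5]]'
python3 -m inch '[[[0,0,-0.01],[0,0,0],0.5],[[0,0,-0.03],[0,0,0],0.5],[[0,0,-0.04],[0,0,0],0.5],[[0,0,-0.04],[0,0,0],0.5],[[0,0,0],[0,0,0],0.5],[[0,0,0],[0,0,0],0.5],[[0,0,0],[0,0,0],0.5],[[0,0,0],[0,0,0],0.5]]'
python3 - <<'E'
from h import *
im,d=manip.grab_frame("wrist");save("end.png",im,[160,60,480,300],2.4)
W=world("wrist",d);c=np.array([.5423,-.018]);u=np.array([np.cos(np.radians(33)),np.sin(np.radians(33))])
x=(W[...,:2]-c)@u;y=(W[...,:2]-c)@[-u[1],u[0]]
for a in np.arange(-.065,.045,.005):
    k=(x>a)&(x<a+.005)&(abs(y)<.002);print(round(a*1000),np.round(np.median(W[...,2][k])*1000,1),end="; ")
E
```

```text
time: 16.65
tool_pos: [0.5066, -0.039, 0.0919]
tool_rot: [0.0, 0.959, 0.283, 0.0]
contact_force: [1.0, 0.7, -0.7]
gripper_width: 0.504
grasp_force: 0.0
time: 17.45
tool_pos: [0.5055, -0.0389, 0.21]
tool_rot: [-0.001, 0.959, 0.283, -0.001]
contact_force: [0.6, -0.7, -1.1]
gripper_width: 0.495
grasp_force: 0.0
-65 79.4; -60 79.3; -55 80.0; -50 80.6; -45 81.4; -40 74.9; -35 266.5; -30 63.4; -25 62.9; -20 60.7; -15 74.1; -10 74.2; -5 74.4; 0 74.1; 5 74.4; 10 73.8; 15 65.0; 20 65.4; 25 327.7; 30 66.8; 35 67.0; 40 12.2;
```

View pics/end.png

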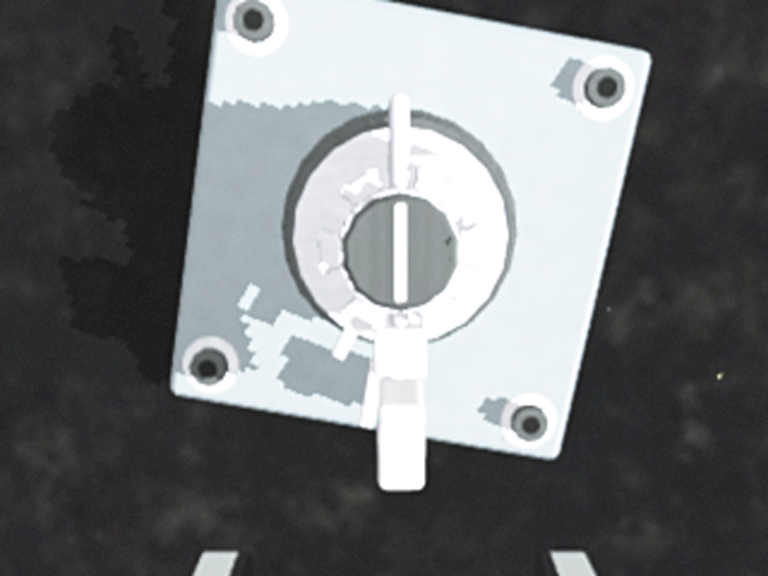

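Released. The pin sags a few degrees within the hole's clearance. A quick check that it is fully home:

Run:
```python
from h import *
im,d=manip.grab_frame("wrist");W=world("wrist",d)
u=np.array([np.cos(np.radians(33)),np.sin(np.radians(33))]);n=np.array([-u[1],u[0]])
z=W[...,2];a=(z>.0715)&(z<.077)&(np.hypot(W[...,0]-.5423,W[...,1]+.018)<.02)
A=W[a][:,:2];c=np.array([(np.percentile(A@u,.5)+np.percentile(A@u,99.5))/2,(np.percentile(A@n,.5)+np.percentile(A@n,99.5))/2])
x=W[...,:2]@u-c[0];y=W[...,:2]@n-c[1];print(a.sum(),c,np.percentile(A@u-c[0],[.5,99.5]))
t=(abs(y)<.004)&(x>.025)&(x<.06)&(z>.055);print("tip",np.percentile(x[t],99),"y",np.median(y[t]))
b=(abs(y)<.008)&(x<-.03)&(x>-.08)&(z>.076);print("block",np.percentile(x[b],[1,99]),np.median(y[b]))
m=(abs(y)<.008)&(x<-.018)&(x>-.038)&(z>.055)&(z<.073)&(abs(y)>.004);print("nose front",np.percentile(x[m],[1,50,99]))
for r in manip.look_for("wrist","pin_home")[:1]: print(r)
```

```text
1968 [ 0.44516272 -0.31030715] [-0.01443782  0.01443782]
tip 0.03728549538325727 y 0.0007738670889867461
block [-0.05867013 -0.03014462] -8.06143821952543e-05
nose front [-0.03786215 -0.02715074 -0.01830505]
{'point': [0.512, -0.0393, 0.071], 'score': 0.59}
```

```bash
python3 -c '
from plant import manip
print(manip.job_done())'
```

```text
the job is handed in; nothing more can be done
None
```

I've handed the job in: the nut is past snug with a slot lined up on the cross hole to within about 1°, and the lock pin is through with its nose within about 1 mm of the nut. The pin is let go and sags slightly in the hole, and I didn't touch the tin or the bearing. No verdict came back.

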